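# Clamp the sawn blank and bring the drill over its mark

### The arm

A 7-joint arm with a two-finger parallel gripper is mounted at the origin on the work surface. World frame = base frame: x ahead of the robot, y to its left, z up, the work surface at z = 0. Lengths are in m, angles in rad, forces in N, time in s.
With the tool pointing down it reaches from about 0.425 to 0.925 m from the base axis. Payload 6.8 kg.
Tool frame: the origin (TCP) lies on the front face of the gripper's body, between the roots of the fingers; the fingertips stand 73 mm ahead of it and the grasp point (between the pads) lies 54 mm ahead of it (env.nose_length is the distance from the TCP to the fingertips, in m); z points along the fingers, y is the direction in which the jaws open and shut (so a half turn about z gives the same grasp; the last joint's range is limited). The gripper opens to 85 mm and grips with 20 to 120 N. Pads are 22 mm wide; open, the fingers measure 114 mm over their backs; the gripper's body (76 mm by 85 mm) begins 54 mm behind the grasp point. The pads swing forward as they close: fully open they stand 13 mm farther back than shut.
Start: joints at [1.229, 0.477, 0.022, 1.555, -0.011, 1.109, -0.083], TCP at [0.156, -0.657, 0.304] pointing down, gripper open.
Joint ranges: [-2.96, 2.96], [-0.34, 2.1], [-1.41, 1.46], [0.24, 2.44], [-1.37, 4.51], [0.17, 1.92], [-2.96, 2.96]. Speed limits (rad/s): [2.39, 2.39, 3.14, 3.14, 3.14, 3.14, 3.14].

### API

Orientations are given as a unit quaternion [w, x, y, z].
In Python, from cell import env, kin, camera, calibration, job gives the robot as it stands. The module is installed in compiled form; this text tells all that it offers. Calls block until the motion is done:
- env.reach(position, orientation): joint-space move of the TCP to a pose.
- env.movel(position, velocity=0.15, rot=None, stop_force=None): straight line of the TCP; rot=None keeps the orientation; velocity is the mean speed in m/s. With stop_force (N) it stops when the force on the tool has changed by that much, and returns True; else False.
- env.goto_joints(angles): joint-space move.
- env.grip(opening, f_grip=None): finger opening in m; f_grip is the grip in N (None keeps the last); returns when the fingers have stopped.
- env.dwell(seconds).
- kin.inverse_kinematics(position, orientation): joint angles nearest the present ones, or None.
- env.get_state(): the state.
- camera(name): name is "scene" or "top" or "wrist"; returns (picture, depth): 384x512x3 uint8, blue, green, red; 384x512 float32, m along the optical axis (not along the pixel's ray), 0 where there is no reading.
- calibration(name): a dict with "fx", "fy", "cx", "cy" (pixels), "rvec" (rotation vector, rad) and "tvec" (3), from world to camera coordinates, as OpenCV has them. Camera axes: x right, y down, z forward; pixel columns grow to the right and rows downward; lengths in m; the calibration is good to about 2 mm. The wrist camera is an equidistant fisheye: a pixel r from the principal point sees the ray r / f radians off the axis. A picture is of the moment at which its call begins: read the wrist's pose just before it. calibration takes no time and is no camera call; for the wrist camera it gives the pose at the moment of the call.
A pose or a line that the arm cannot do raises env.PlanningError and nothing moves.
- job.job_done(): hands the job in, once; it reports no verdict.
The state is a dict: "time": time; "qpos": joint angles; "joint_velocities": joint speeds; "joint_torque": joint torques, N m; "tcp_pos": TCP position; "orientation": TCP orientation; "force": force on the tool from outside, world axes, zero at the start; "torque": the same for the moment, N m; "opening": finger opening in m.
Only numpy, scipy, OpenCV 4.12 (cv2) and the standard library are available. Lean on these libraries where they do the work, as an engineer would, in place of code of your own. Each camera call takes 0.05 s, during which the arm holds its last target. There are 200 camera calls.

### The job

Crank the vise shut until its jaw grips the sawn blank tight. Then lift the cordless drill out of its stand, carry it over the pile of blanks without knocking anything, and finish while holding it upright with the tip of its bit right over the pencil cross on the clamped blank, about 5 mm clear of the wood, ready to be switched on. The bit must not touch the wood; keep hold of the drill and stay still there: it is not put down or let go.

Things in the scene. Friction and masses are not known exactly. Their poses are not given: they have to be found in the camera images.
- vise: Green machine vise on a swivel base, bolted to a plywood board, fixed to the bench. Origin under the board, on the bench (z up). The screw runs along the vise's own y axis; the crank is at its -y end, the fixed jaw at its +y end. Jaws 100 mm wide along x; cork face of the fixed jaw at y = 25 mm; bed 72 mm and jaw tops about 112 mm above the bench; fixed jaw block ends at y = 67 mm. Board 170 (x) x 235 (y) x 27 mm, from y = -145 to 90 mm.
- jaw: The cork-faced liner of the vise's moving jaw, 100 mm wide (x), 36 mm high. Origin at the middle of its clamping face, 94.5 mm above the bench; same axes as the vise. It slides along the vise's +y, towards the fixed jaw, 5 mm for each turn of the crank, and gives about 1 mm for 25 N under load.
- crank (a joint): Crank angle (rad), 4 to 9 at the start. At 0 and every whole turn the crank arm points straight up; growing: it turns from the vise's +z towards its +x (clockwise seen from the crank's end) and closes the jaw. Blank is met near 15.1 rad; then clamping grows: 10 N at 15.7, 30 N at 16.8; hard stop (fully tight) at 16.96. Turns with 0.12 N m (2.5 N at the grip), stays where left.
- crank_axis (a point): Point on the crank's axis of turning, beside the middle of the crank's grip: 92 mm above the bench, 216 mm from the vise's origin along its -y. Does not move when the crank turns.
- crank_grip (a point): Where to take the crank: on the centre line of its black round grip, which sticks out from the crank arm parallel to the vise's y axis, 48 mm off the crank's axis. Grip 22 mm in diameter, 70 mm long, free to spin on its pin; this point lies 49 mm out from where the grip starts at the arm and 21 mm from its outer end. Its orientation turns with the crank.
- blank: Sawn pine blank for a toy animal's body, loose between the vise jaws, standing on the bed: 120 (own x) x 44 (y, between the jaws) x 60 mm high, with a 52 x 26 mm cut under the belly. Origin at the centre of its underside.
- mark (a point): Crossing point of the pencil cross (30 mm lines) on the top face of the blank in the vise, 30 mm from the blank's middle along its own +x.
- drill_grip (a point): Where to hold the drill: a point on the centre line of its round 42 mm body (smooth cylinder 125 mm long, upright), 40 mm below the drill's top end and 165 mm above the tip of its bit. The drill is a straight stick-shaped cordless drill of 0.3 to 0.5 kg, 205 mm long, standing bit down in its stand.
- drill_tip (a point): Tip of the drill's 6 mm bit, on the drill's centre line; the drill's z axis points from the tip up to its top. The bit and the 29 mm chuck above it make up the lower 80 mm.
- drill_stand: Wooden stand of the drill, 90 x 90 x 85 mm high, fixed to the bench; origin at the centre of its underside. The drill's body rests on its top with 80 mm of chuck and bit down a 33 mm bored hole: lift it straight up.
- pile_a: One of two lower blanks of a small pile between vise and stand, the same shape as the blank in the vise, 120 x 44 x 60 mm, origin at the centre of its underside. The whole pile is 120 mm high. Leave in place.
- pile_b: The other lower blank of the pile, beside pile_a. Leave in place.
- pile_c: The upper blank, on top of those two, its own top 120 mm above the bench. Leave in place.
- ear_defenders: Ear defenders lying on the bench, two cups 74 mm high with a band, about 220 x 160 mm. Origin on the bench between the cups. Leave in place.
- try_square: Try square lying flat on the bench, wooden stock 115 x 20 x 18 mm, steel blade 150 mm. Origin under the middle of the stock. Leave in place.
- drill: The drill as a whole; origin at the tip of its bit, z up along the drill (the same frame as drill_tip).
Things that resemble listed ones, but are neither listed nor needed, are in the scene too. What is shaped like the pile_c but turquoise is not meant. Leave any turquoise look-alike of the pile_a alone.

How it is judged:
On the way, in this order (a step that is already met when the one before it is completed fails the run):
1. the vise's moving jaw presses the blank tight (10 N or more) (contact force between jaw and blank above 10 N), for 0.3 s.
2. the drill is lifted clear of its stand by the gripper (z of drill_tip in the frame of drill_stand above 0.095 m and contact force between drill and drill_stand below 0.05 N), for 0.2 s.
At the end, for the whole second after the job is handed in: The moving jaw presses the blank with at least 10 N and the blank stands level on the vise bed. The gripper holds the drill at rest, within 0.09 rad of upright, its tip within 5 mm sideways of the pencil cross's centre and 1.5 to 12 mm above the wood; the drill touches nothing but the fingers (contact force between jaw and blank above 10 N and angle between blank's own z axis and vertical below 0.05 rad and z of blank in the frame of vise between 0.068 and 0.078 m and horizontal distance between drill_tip and mark below 0.005 m and z of drill_tip in the frame of mark between 0.0015 and 0.012 m and angle between drill_tip's own z axis and vertical below 0.09 rad and linear speed of drill below 0.01 m/s and angular speed of drill below 0.1 rad/s and contact force between drill and the fingers above 2 N and contact force between drill and blank below 0.05 N and contact force between drill and vise below 0.05 N and contact force between drill and drill_stand below 0.05 N and contact force between drill and pile_a below 0.05 N and contact force between drill and pile_b below 0.05 N and contact force between drill and pile_c below 0.05 N and contact force between drill and ear_defenders below 0.05 N); the arm keeps its last pose, push and grip.
It fails at once if the drill touches the blank in the vise (contact force between drill and blank above 0.5 N).
It fails at once if a blank of the pile is shifted by more than 15 mm (distance of any of pile_a, pile_b, pile_c from where it was at the start of the episode above 0.015 m).
It fails at once if the ear defenders or the try square are shifted by more than 20 mm (distance of any of ear_defenders, try_square from where it was at the start of the episode above 0.02 m).
It also fails if it takes over 72 s, if anything falls off the work surface, if the arm or the gripper's body presses on something with over 40 N, if the wrist force passes 120 N, or if a joint passes its speed limit or range.

## Working session

There is one attempt and no reset: what is moved stays moved. The work goes in short steps, each a Python script; the robot and the scene stay as the last script left them, time stands still between calls to the robot, and variables do not carry over. Pictures are saved under pics/ and viewed, on a budget of 10 in all, crops included, one or two more only if the job needs it, and the job is handed in when it is done.

```bash
mkdir -p pics; ls; python3 - <<'E'
from cell import env,camera,calibration
import cv2,numpy as np
for n in("scene","top"):
    im,d=camera(n); cv2.imwrite(f"pics/{n}0.png",cv2.resize(im,(800,600),interpolation=cv2.INTER_CUBIC)); cv2.imwrite(f"{n}_raw.png",im); np.save(f"{n}_d.npy",d)
    c=calibration(n);print(n,c); np.save(f"{n}_c.npy",c,allow_pickle=True)
print(env.get_state())
E
```

```text
pics
scene {'fx': 476.7535408963516, 'fy': 476.7535408963516, 'cx': 255.76535738572622, 'cy': 191.22144758471686, 'rvec': array([ 1.6580943 ,  2.10117757, -0.70578796]), 'tvec': array([ 0.08597254, -0.39239738,  1.68229576])}
top {'fx': 494.9832361294311, 'fy': 494.9832361294311, 'cx': 255.2635836666507, 'cy': 193.2263904845826, 'rvec': array([ 2.18028414, -2.12913866,  0.15081506]), 'tvec': array([0.03892846, 0.57795765, 1.2478103 ])}
{'time': 0.1, 'qpos': array([ 1.22892743,  0.47775325,  0.02233032,  1.55632838, -0.01150675,
        1.10926663, -0.08309001]), 'joint_velocities': array([-1.06789705e-03, -2.14103712e-03,  6.82037114e-05, -2.11584407e-03,
       -9.03287042e-04,  7.30511299e-05, -2.45422382e-04]), 'joint_torque': array([ 5.48319571e-03, -5.97760606e+01,  1.61412198e+00, -2.81953293e+01,
        1.28602283e-02,  5.11719642e-03, -9.30059997e-06]), 'tcp_pos': array([ 0.15627694, -0.65625303,  0.30300879]), 'orientation': array([-8.00298979e-04,  9.93174229e-01,  1.16637419e-01, -1.47962679e-04]), 'force': array([-0.21995558,  0.24948615, -0.27245716]), 'torque': array([ 0.03860519,  0.01401883, -0.06719363]), 'opening': 0.0854009605239703}
```

View pics/scene0.png

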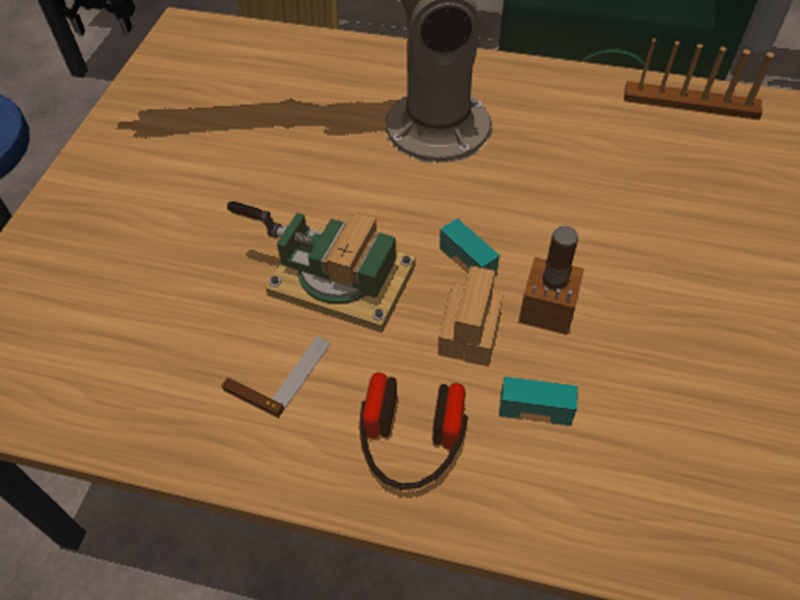

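View pics/top0.png

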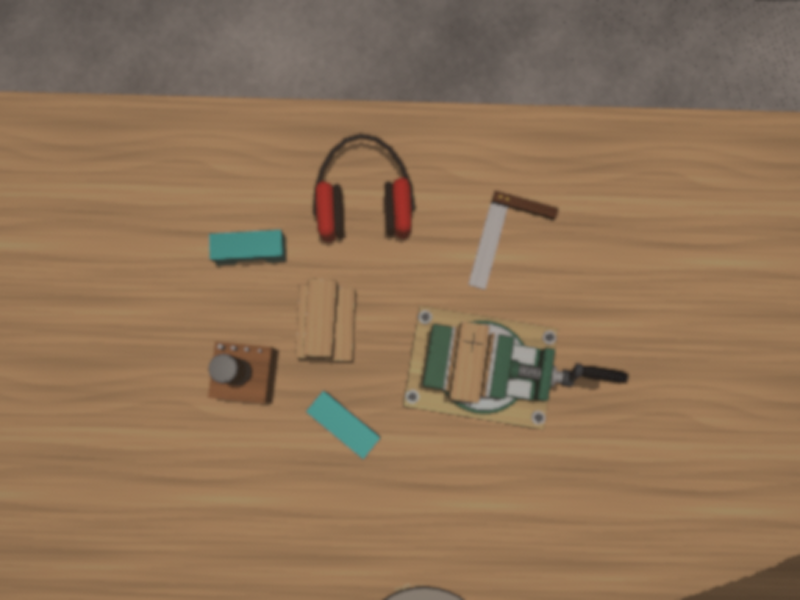

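The two pictures show the vise at centre right of the top view. The pencil cross is at (473,342), the crank grip at (580–628,376), and the drill's top end at (224,369) in its stand. The natural pile is at (327,320), between two turquoise decoys. Next I measure these using depth and colour.

```bash
cat > h.py <<'E'
import numpy as np,cv2
def cloud(d,c):
    R,_=cv2.Rodrigues(c["rvec"]); v,u=np.mgrid[:384,:512]
    P=np.stack([(u-c["cx"])/c["fx"]*d,(v-c["cy"])/c["fy"]*d,d],-1)
    return (P-c["tvec"])@R
def ray(uv,z,c):
    R,_=cv2.Rodrigues(c["rvec"]); o=-R.T@c["tvec"]
    r=R.T@np.array([(uv[0]-c["cx"])/c["fx"],(uv[1]-c["cy"])/c["fy"],1]); return o+r*(z-o[2])/r[2]
def rect(P):
    (c,s,a)=cv2.minAreaRect(np.float32(P[:,:2]*1000)); return np.round(c,1),np.round(s,1),round(a,1)
def load(n): return cv2.imread(n+"_raw.png"),np.load(n+"_d.npy"),np.load(n+"_c.npy",allow_pickle=True).item()
E
python3 - <<'E'
from h import *
for n in("top","scene"):
    im,d,c=load(n); W=cloud(d,c); hsv=cv2.cvtColor(im,cv2.COLOR_BGR2HSV); ok=(d>0)&(W[...,2]>-.02)
    H,S,V=[hsv[...,i].astype(int) for i in range(3)]; x,y,z=W[...,0],W[...,1],W[...,2]
    def rep(t,m,big=True):
        m=m&ok
        if big and m.any():
            k,l,st,_=cv2.connectedComponentsWithStats(m.astype(np.uint8)); m=l==1+np.argmax(st[1:,4])
        if m.sum()<5: print(t,'none');return
        v,u=np.nonzero(m); print(t,m.sum(),'px',u.min(),u.max(),v.min(),v.max(),'med',np.round(np.median(W[m],0),4),'zmin/max',np.round(np.percentile(z[m],[2,98]),3),'rect',rect(W[m]))
    print(n)
    vise=(abs(x-.5)<.25)&(y<-.0)&(y>-.42)
    rep('green',(H>45)&(H<85)&(S>60)&(z>.1)&(z<.125)&vise)
    g=(H>45)&(H<85)&(S>60)&(z>.1)&(z<.125)&ok&vise
    k,l,st,_=cv2.connectedComponentsWithStats(g.astype(np.uint8))
    for i in range(1,k):
        if st[i,4]>25: rep('  g%d'%i,l==i)
    wood=(H>5)&(H<28)&(S>50)
    rep('blanktop',wood&(z>.124)&(z<.142)&vise)
    rep('pile120',wood&(z>.11)&(z<.13)&(y>.0)&(y<.2))
    rep('pile60',wood&(z>.05)&(z<.07)&(y>.0)&(y<.2),False)
    rep('board',wood&(z>.018)&(z<.035)&vise)
    rep('dark grip',(V<60)&(z>.02)&(y<-.12)&(x>.2))
    rep('drilltop',(z>.195)&(z<.225)&(y>.1)&(x>.3))
    rep('standtop',(z>.075)&(z<.095)&(y>.15)&(x>.3)&wood)
    if n=="top":
        # cross: dark pixels on blank top
        m=wood&(z>.124)&(z<.142)&vise&ok; print('V on blank',np.percentile(V[m],[2,10,50,90]))
        t=V[m]; 
E
python3 - <<'E'
import cv2
a=cv2.imread('top_raw.png')[185:285,250:415]; b=cv2.imread('scene_raw.png')[120:220,135:285]
a=cv2.resize(a,(800,485),interpolation=cv2.INTER_CUBIC);cv2.imwrite('pics/a.png',a)
E
```

```text
top
green 310 px 315 330 216 253 med [ 0.4687 -0.109   0.1118] zmin/max [0.106 0.117] rect (array([ 469. , -115.2]), array([32.1, 91.3]), 81.7)
  g1 274 px 276 286 210 246 med [ 0.4881 -0.0103  0.1127] zmin/max [0.108 0.117] rect (array([483.7,  -9.5]), array([20.7, 89.1]), 83.3)
  g2 310 px 315 330 216 253 med [ 0.4687 -0.109   0.1118] zmin/max [0.106 0.117] rect (array([ 469. , -115.2]), array([32.1, 91.3]), 81.7)
  g3 152 px 345 353 223 254 med [ 0.4606 -0.1771  0.1101] zmin/max [0.105 0.115] rect (array([ 461.4, -177.2]), array([13.2, 76.2]), 81.3)
blanktop 927 px 288 312 206 257 med [ 0.4738 -0.0574  0.1318] zmin/max [0.127 0.136] rect (array([474.9, -57.5]), array([ 44.4, 119.8]), 82.5)
pile120 903 px 194 215 179 228 med [0.5385 0.1751 0.1197] zmin/max [0.114 0.124] rect (array([539.2, 175.8]), array([ 44.8, 120. ]), 88.0)
pile60 904 px 197 275 114 293 med [0.5677 0.1409 0.061 ] zmin/max [0.053 0.07 ] rect (array([552.,  98.]), array([195.4, 459.4]), 87.9)
board 708 px 275 350 249 274 med [ 0.4014 -0.1288  0.0265] zmin/max [0.021 0.033] rect (array([404.9, -97.4]), array([195.4
[... 1321 characters left out ...]
)
pile60 979 px 231 314 68 280 med [0.5985 0.1357 0.0617] zmin/max [0.051 0.07 ] rect (array([388.5, 100.5]), array([795.8, 198.2]), 0.2)
board 802 px 170 245 169 207 med [ 0.544  -0.1096  0.0269] zmin/max [0.019 0.032] rect (array([ 529.6, -106.3]), array([212.4,  88.4]), 89.6)
dark grip 306 px 178 201 139 176 med [ 0.4939 -0.169   0.0802] zmin/max [0.042 0.109] rect (array([ 466.6, -173.9]), array([146.7,  59.3]), 25.4)
drilltop 217 px 353 369 145 160 med [0.4625 0.3024 0.2088] zmin/max [0.196 0.213] rect (array([457.3, 302.5]), array([39.5, 40.9]), 9.3)
standtop 638 px 335 373 165 199 med [0.4715 0.2983 0.0845] zmin/max [0.077 0.092] rect (array([456.3, 302. ]), array([90. , 95.5]), 85.8)
```

View pics/a.png

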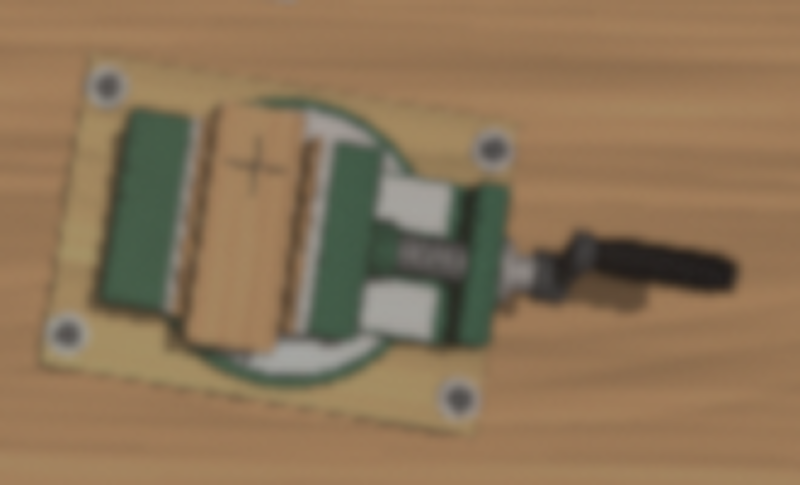

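```bash
python3 - <<'E'
from h import *
from cell import kin,env
im,d,c=load("top"); W=cloud(d,c); s=165/800
px=lambda u,v:(250+u*s,185+v*s)
B=[ray(px(*p),.030,c)[:2] for p in[(107,86),(492,149),(67,333),(458,399)]]
B=np.array(B); print(B.round(4)); e=(B[0]-B[1])+(B[2]-B[3]); e/=np.linalg.norm(e)
f=(B[0]-B[2])+(B[1]-B[3]);print('yaw from y',-np.degrees(np.arctan2(e[0],e[1])),'from x',np.degrees(np.arctan2(f[1],f[0])))
yaw=-np.arctan2(e[0],e[1]); X=np.array([np.cos(yaw),np.sin(yaw)]);Y=np.array([-X[1],X[0]])
o=B.mean(0)+.0275*Y; print('vise o',o,'axis pt',o-.216*Y)
print('fixed jaw centre y (top)',(np.array([.4837,-.0095])-o)@Y,(np.array([.4837,-.0095])-o)@X)
hsv=cv2.cvtColor(im,cv2.COLOR_BGR2HSV); m=(hsv[...,2]<60)&(W[...,2]>.1)&(W[...,1]<-.19)&(W[...,0]>.2)&(d>0)
P=W[m]; L=np.c_[(P[:,:2]-o)@X,(P[:,:2]-o)@Y,P[:,2]]
for y0 in np.arange(-.27,-.17,.01):
    q=L[abs(L[:,1]-y0)<.005]
    if len(q)>3: print(round(y0,3),len(q),'x',q[:,0].min().round(4),q[:,0].max().round(4),np.median(q[:,0]).round(4),'z top',np.percentile(q[:,2],[50,90]).round(4))
print('mark',ray(px(256,167),.132,c))
print(env.nose_length)
E
```

```text
[[ 0.554   0.0082]
 [ 0.525  -0.1993]
 [ 0.4216  0.0269]
 [ 0.3917 -0.1809]]
yaw from y -8.077657820721786 from x -7.960306253126334
vise o [ 0.47693841 -0.05903326] axis pt [ 0.44658714 -0.27289023]
fixed jaw centre y (top) 0.04999192683512855 -0.00026567402776689846
-0.23 14 x 0.0072 0.0189 0.0121 z top [0.1474 0.1512]
-0.22 25 x 0.0053 0.0184 0.0124 z top [0.1497 0.1527]
-0.21 31 x 0.0047 0.0194 0.0119 z top [0.1486 0.1506]
-0.2 28 x 0.005 0.0197 0.0122 z top [0.1476 0.1502]
-0.19 32 x 0.0031 0.0194 0.0103 z top [0.1483 0.1503]
-0.18 30 x 0.0024 0.0192 0.0108 z top [0.1474 0.1503]
mark [ 0.50375355 -0.06215636  0.132     ]
0.0726
```

```bash
cat >> h.py <<'E'
from scipy.spatial.transform import Rotation as Ro
yaw=np.radians(-8.03); X=np.array([np.cos(yaw),np.sin(yaw),0]);Y=np.array([-X[1],X[0],0]); O=np.array([.4769,-.0590,0])
def quat(ydir): # tool down, jaws opening along ydir
    z=np.array([0,0,-1.]); M=np.c_[np.cross(ydir,z),ydir,z]; q=Ro.from_matrix(M).as_quat(); return q[[3,0,1,2]]
AX=O-.219*Y+[0,0,.092]
def grip_tcp(a,r=.048): return AX+r*(np.sin(a)*X+np.cos(a)*np.array([0,0,1]))+[0,0,.054]
E
python3 - <<'E'
from h import *
from cell import env,kin
q0=env.get_state()["qpos"]; c=[]
for s in(1,-1):
    j=kin.inverse_kinematics(grip_tcp(6.54)+[0,0,.09],quat(s*X)); print(s,None if j is None else np.round(j,2))
    if j is not None: c.append((abs(j-q0).max(),s))
s=min(c)[1]; Q=quat(s*X); np.save("Q.npy",Q)
env.reach(grip_tcp(6.54)+[0,0,.09],Q); f0=env.get_state()["force"]
hit=env.movel(grip_tcp(6.54),stop_force=8); print('hit',hit,env.get_state()["time"])
env.grip(.01,30); st=env.get_state(); print(st["opening"],st["force"]-f0,st["torque"],st["tcp_pos"]-grip_tcp(6.54))
t=st["time"]
for a in np.arange(6.54,7.4,.25)[1:]:
    env.movel(grip_tcp(a)); st=env.get_state(); print(round(a,2),round(st["time"]-t,2),(st["force"]-f0).round(1),((st["tcp_pos"]-grip_tcp(a))*1000).round(1),st["opening"])
E
```

```text
1 [ 0.78  0.3  -0.43  1.89  0.15  0.98  0.15]
-1 [ 0.3   0.27  0.16  1.92 -0.05  0.95 -2.8 ]
hit False 2.6167
0.020990629067858955 [-1.13677631  0.52876252  2.30107986] [-0.03124005  0.02190128  0.04810601] [ 0.00027338 -0.00014139  0.00037924]
6.79 0.25 [ 3.9 -1.   0.4] [ 1.2 -0.3  0.2] 0.02126276276983787
7.04 0.5 [ 4.1 -1.3 -0.4] [ 1.1 -0.3  0.2] 0.0208837949752212
7.29 0.75 [ 4.7 -2.3 -0.9] [ 1.2 -0.3  0.1] 0.020715124820534555
```

```bash
python3 - <<'E'
from h import *
from cell import env,camera,calibration
import sys
def show(t):
    im,d=camera("scene"); cv2.imwrite(f"pics/{t}.png",cv2.resize(im[90:240,110:310],(800,600),interpolation=cv2.INTER_CUBIC))
    g=im
Fs=[]
for i,a in enumerate(np.arange(7.29,14.6,.25)[1:]):
    env.movel(grip_tcp(a)); st=env.get_state(); Fs.append(np.r_[a,(st["force"]).round(1),((st["tcp_pos"]-grip_tcp(a))*1000).round(1),st["opening"]])
    if np.linalg.norm(st["force"])>30: print("stop");break
print(np.array(Fs)[::2].round(3),st["time"])
show("crank1")
E
```

```text
[[  7.54    7.     -1.5    -1.1     1.2    -0.3    -0.1     0.021]
 [  8.04    6.2    -3.1    -5.9     0.8    -0.3    -0.8     0.021]
 [  8.54    6.1    -2.6   -10.9    -0.8    -0.1    -1.5     0.021]
 [  9.04   -1.2    -1.5    -7.7    -1.7     0.1    -0.5     0.021]
 [  9.54   -2.5    -0.7     1.     -0.2    -0.      0.5     0.021]
 [ 10.04    0.4    -1.4     3.5     0.7    -0.1     0.6     0.021]
 [ 10.54    3.5    -2.9     3.4     1.1    -0.2     0.3     0.021]
 [ 11.04    5.4    -2.5     0.9     1.1    -0.2    -0.      0.021]
 [ 11.54    6.2    -4.1    -2.3     0.5    -0.1    -0.6     0.021]
 [ 12.04    1.9    -2.8    -1.7    -0.6     0.     -0.9     0.021]
 [ 12.54    1.4    -2.4     2.6     0.2    -0.1     0.1     0.021]
 [ 13.04    3.6    -2.9     3.      0.9    -0.2     0.3     0.021]
 [ 13.54    5.6    -4.1     0.6     1.2    -0.2     0.      0.021]
 [ 14.04    5.9    -3.7    -2.6     1.1    -0.3    -0.5     0.021]
 [ 14.54    7.7    -4.3    -7.3     0.2    -0.2    -1.3     0.021]] 11.2167
```

View pics/crank1.png

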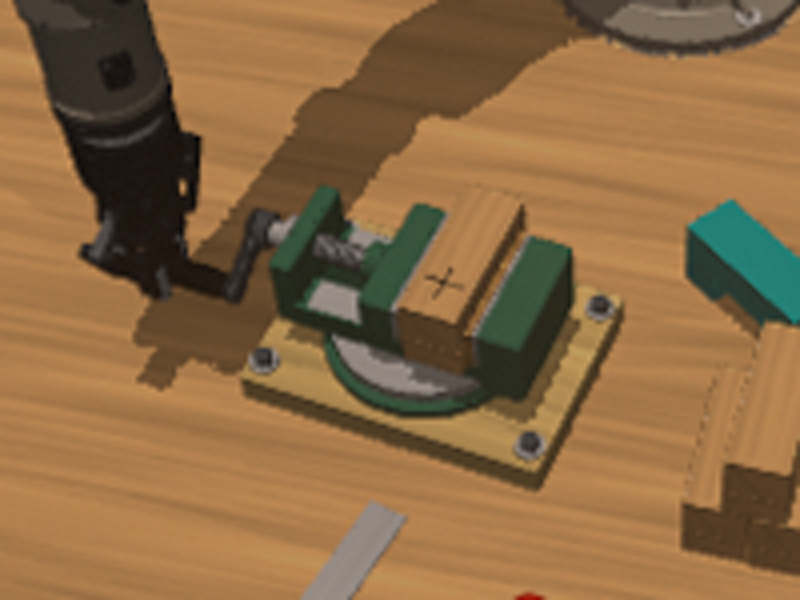

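The scene view shows the crank turning, with its arm pointing down at (245,265), and the moving jaw at (415,260) almost on the blank. I carry on to tight.

```bash
python3 - <<'E'
from h import *
from cell import env,camera,calibration
for a in [14.8,15.05,15.3,15.5,15.7,15.9,16.1,16.3,16.45,16.6,16.7,16.8,16.88,16.94]:
    hit=env.movel(grip_tcp(a),velocity=.08,stop_force=20); st=env.get_state(); p=st["tcp_pos"]-AX-[0,0,.054]
    act=np.arctan2(p@X,p[2])%(2*np.pi)+4*np.pi
    print(a,round(act,3),hit,st["force"].round(1),round(st["time"],2))
    if hit: break
env.dwell(.3)
f=env.get_state()["force"]; print(f)
env.grip(.05); st=env.get_state(); print('open',st["opening"],st["force"])
p=st["tcp_pos"]
env.movel(p+[0,0,.16],velocity=.2); print(env.get_state()["time"])
im,d=camera("top"); cv2.imwrite("top_raw.png",im); np.save("top_d.npy",d)
cv2.imwrite("pics/top2.png",cv2.resize(im[185:285,250:415],(800,485),interpolation=cv2.INTER_CUBIC))
E
```

```text
14.8 14.836 False [  6.9  -4.5 -10.5] 11.57
15.05 15.1 False [  3.   -4.6 -11. ] 11.88
15.3 15.341 False [-0.7 -3.  -6.9] 12.18
15.5 15.515 False [-1.6 -2.9 -4.1] 12.44
15.7 15.708 False [-1.6 -3.1  0.5] 12.71
15.9 15.902 False [-1.7 -2.5  2.7] 12.97
16.1 16.096 False [-0.4 -3.   4.2] 13.24
16.3 16.293 False [ 1.9 -2.1  5.5] 13.51
16.45 16.441 False [ 1.5 -3.2  4.7] 13.76
16.6 16.592 False [ 3.4 -2.9  5.1] 14.01
16.7 16.692 False [ 3.7 -2.1  4. ] 14.26
16.8 16.793 False [ 4.6 -3.1  3.2] 14.51
16.88 16.872 False [ 4.4 -3.8  2.5] 14.76
16.94 16.932 False [ 6.  -4.1  1.5] 15.01
[ 5.6179309  -3.5255001   0.96066235]
open 0.05012116847289038 [ 0.04495221 -0.18598892 -0.37646053]
16.65
```

View pics/top2.png

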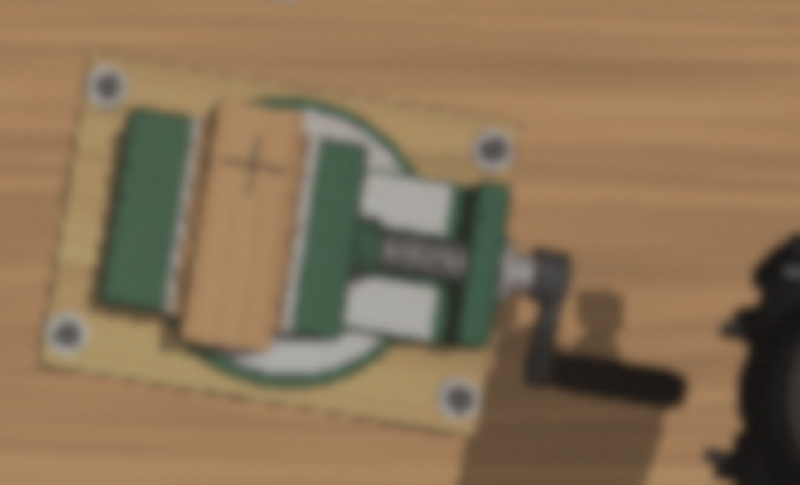

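The top view shows the jaw's white liner flush on the blank at (297,240), with the crank grip now at (620,380). Next I look at the mark with the wrist camera and choose a tool yaw that suits both pickup and finish.

```bash
python3 - <<'E'
from h import *
from cell import env,kin,camera,calibration
c=np.load("top_c.npy",allow_pickle=True).item(); im=cv2.imread("top_raw.png"); s=165/800
m=ray((250+254.5*s-.4,185+166*s-.4),.132,c); print('mark top',m)
q0=env.get_state()["qpos"]; D=np.array([.4525,.302,0]); best=[]
for t in range(-180,180,15):
    y=np.array([np.cos(np.radians(t)),np.sin(np.radians(t)),0]);Q=quat(y)
    J=[kin.inverse_kinematics(p,Q) for p in(np.array([m[0],m[1],.41]),np.array([m[0],m[1],.357]),D+[0,0,.41],D+[0,0,.224])]
    if any(j is None for j in J): continue
    best.append((max(abs(j-q0).max() for j in J),t,[np.round(j,2).tolist() for j in J[::3]]))
best.sort(key=lambda b:b[0])
for b in best[:4]: print(b)
t=best[0][1]; y=np.array([np.cos(np.radians(t)),np.sin(np.radians(t)),0]);Q=quat(y); np.save("Q.npy",Q)
env.reach(np.array([m[0],m[1],.36]),Q)
cw=calibration("wrist"); wi,wd=camera("wrist"); np.save("w_c.npy",cw,allow_pickle=True); cv2.imwrite("w_raw.png",wi)
cv2.imwrite("pics/w1.png",cv2.resize(wi,(800,600))); si,_=camera("scene")
cv2.imwrite("scene_raw.png",si); print(cw,env.get_state()["time"],env.get_state()["tcp_pos"])
E
```

```text
mark top [ 0.50516683 -0.0604426   0.132     ]
(np.float64(0.7842597660088697), 45, [[0.66, 0.18, -0.75, 1.77, 0.13, 1.24, 0.66], [0.19, 0.69, -1.24, 1.89, 0.74, 1.12, -0.55]])
(np.float64(0.799835121566286), 60, [[0.69, 0.19, -0.79, 1.77, 0.14, 1.25, 0.92], [0.2, 0.7, -1.26, 1.89, 0.75, 1.13, -0.3]])
(np.float64(0.9592000635464432), 75, [[0.71, 0.19, -0.81, 1.76, 0.15, 1.25, 1.17], [0.21, 0.71, -1.27, 1.89, 0.76, 1.14, -0.05]])
(np.float64(1.0155574019737892), 30, [[0.63, 0.18, -0.72, 1.77, 0.12, 1.24, 0.41], [0.19, 0.68, -1.23, 1.89, 0.72, 1.11, -0.8]])
{'fx': 297.3186396354542, 'fy': 297.3186396354542, 'cx': 251.28476776692509, 'cy': 195.35164259836023, 'rvec': array([-2.61693253, -1.07963877, -0.177989  ]), 'tvec': array([-0.31309346, -0.43939243,  0.3031266 ])} 17.7583 [ 0.50450018 -0.06266865  0.35901999]
```

View pics/w1.png

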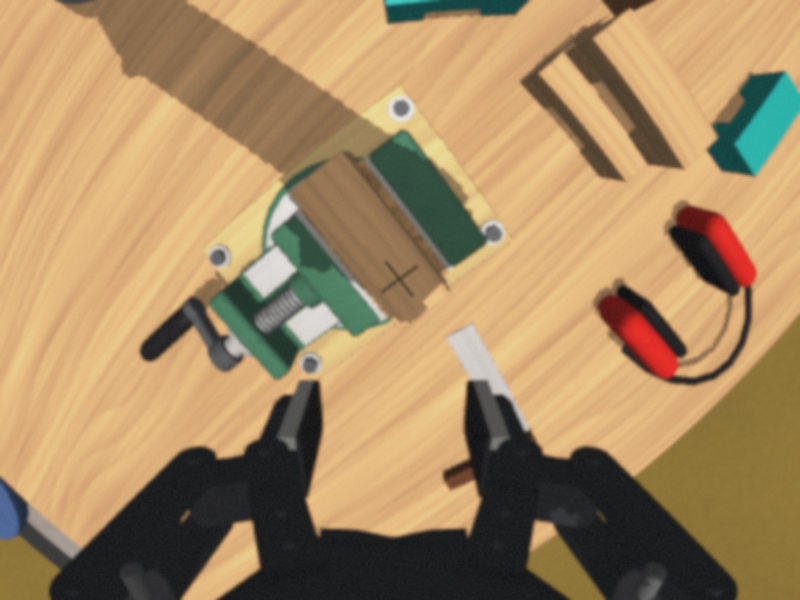

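The wrist view shows the pencil cross at (401,279), unobstructed, and the crank at about 4.4 rad modulo one turn, as intended. I cross-check the mark, then fetch the drill.

```bash
cat >> h.py <<'E'
def fray(uv,z,c):
    R,_=cv2.Rodrigues(c["rvec"]); o=-R.T@c["tvec"]; d=np.array([(uv[0]-c["cx"]),(uv[1]-c["cy"])])/c["fx"]; r=np.linalg.norm(d)
    v=R.T@np.r_[d/r*np.sin(r),np.cos(r)]; return o+v*(z-o[2])/v[2]
def dark(im,u,v,w=9):
    g=cv2.cvtColor(im,cv2.COLOR_BGR2GRAY).astype(float); p=g[v-w:v+w+1,u-w:u+w+1]; k=np.clip(np.median(p)-8-p,0,None); k[k<.3*k.max()]=0
    yy,xx=np.mgrid[v-w:v+w+1,u-w:u+w+1]; return np.array([(k*xx).sum(),(k*yy).sum()])/k.sum()
E
python3 - <<'E'
from h import *
from cell import env,kin,camera,calibration
ct=np.load("top_c.npy",allow_pickle=True).item(); cs=np.load("scene_c.npy",allow_pickle=True).item(); cw=np.load("w_c.npy",allow_pickle=True).item()
t,s,w=[cv2.imread(n+"_raw.png") for n in("top","scene","w")]
pt,ps,pw=dark(t,302,219,6),dark(s,221,160,6),dark(w,257,178,9); print(pt,ps,pw)
print('mark top',ray(pt,.132,ct),'scene',ray(ps,.132,cs),'wrist',fray(pw,.132,cw), fray((256.3,178.2),.132,cw))
Q=np.load("Q.npy"); D=np.array([.4525,.302,0]); env.grip(.085)
env.reach(D+[0,0,.36],Q); env.dwell(.2); st=env.get_state(); print(st["tcp_pos"],st["time"])
cw=calibration("wrist"); wi,_=camera("wrist"); cv2.imwrite("pics/w2.png",cv2.resize(wi,(800,600))); cv2.imwrite("w2_raw.png",wi); np.save("w2_c.npy",cw,allow_pickle=True)
E
```

```text
[302.30243902 218.51707317] [221.03636364 160.60727273] [255.9681742  177.65159129]
mark top [ 0.5059475  -0.06094168  0.132     ] scene [ 0.50714878 -0.05884629  0.132     ] wrist [ 0.50741577 -0.05926603  0.132     ] [ 0.50807678 -0.05943981  0.132     ]
[0.45326048 0.30086767 0.35988265] 19.7667
```

View pics/w2.png

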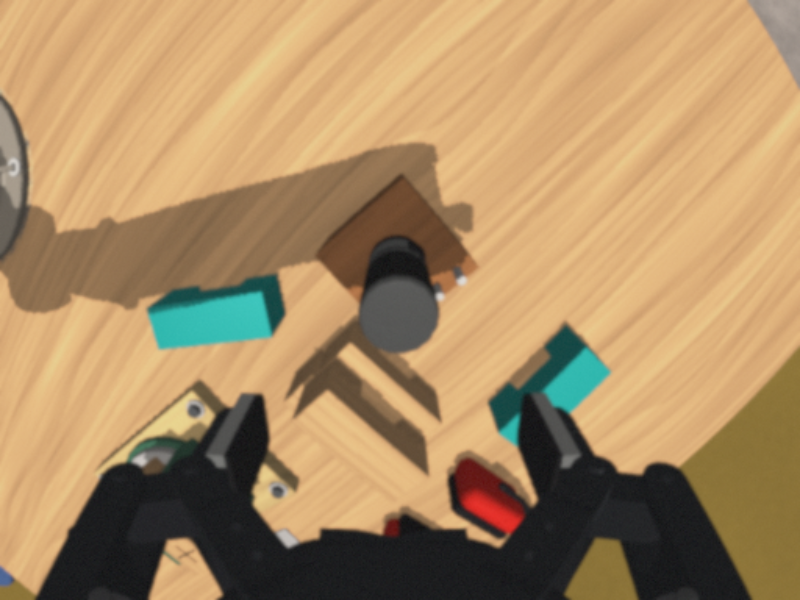

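The wrist view shows the drill's top end as a grey disc centred at (400,313), with nothing in the way of the fingers.

```bash
python3 - <<'E'
from h import *
from cell import env,kin,camera,calibration
cw=np.load("w2_c.npy",allow_pickle=True).item(); d=fray((399.5/1.5625,313/1.5625),.21,cw); print('drill wrist',d)
Q=np.load("Q.npy"); D=np.array([(d[0]+.4525)/2,(d[1]+.3020)/2,0]); np.save("D.npy",D)
print(D)
assert abs(D-[.4525,.302,0]).max()<.006
print(env.movel(D+[0,0,.224],velocity=.12,stop_force=10)); env.dwell(.2); f0=env.get_state()["force"]
env.grip(.03,60); st=env.get_state(); print(st["opening"],st["tcp_pos"],(st["force"]-f0).round(1),st["time"])
env.movel(D+[0,0,.42],velocity=.12); env.dwell(.2); st=env.get_state(); print(st["opening"],st["tcp_pos"],(st["force"]-f0).round(1),(st["torque"]).round(2),st["time"])
E
```

```text
drill wrist [0.45345393 0.30503314 0.21      ]
[0.45297697 0.30351657 0.        ]
False
0.041027314839610564 [0.45312565 0.30369763 0.22432271] [-0.2 -0.8  3. ] 21.775
0.04098304460236739 [0.45290226 0.30346771 0.41966777] [-0.   0.2 -4.1] [ 0.04 -0.02  0.06] 23.7583
```

```bash
python3 - <<'E'
from h import *
from cell import env,kin,camera,calibration
M=np.array([.5068,-.0597,0])
env.movel(M+[0,0,.42],velocity=.15); env.movel(M+[0,0,.132+.219+.020],velocity=.1); env.dwell(.4); st=env.get_state(); print(st["tcp_pos"],st["opening"],st["time"])
cs=calibration("scene");si,sd=camera("scene"); cw=calibration("wrist"); wi,_=camera("wrist"); ti,_=camera("top")
for n,i in zip(("scene3","w3","top3"),(si,wi,ti)): cv2.imwrite(n+"_raw.png",i)
np.save("w3_c.npy",cw,allow_pickle=True)
a=cv2.resize(si[90:190,170:270],(600,600),interpolation=cv2.INTER_CUBIC); cv2.imwrite("pics/s3.png",a)
cv2.imwrite("pics/w3.png",cv2.resize(wi,(800,600),interpolation=cv2.INTER_CUBIC))
E
```

```text
[ 0.50687757 -0.05972609  0.37125626] 0.04085384988370553 27.4
```

View pics/s3.png

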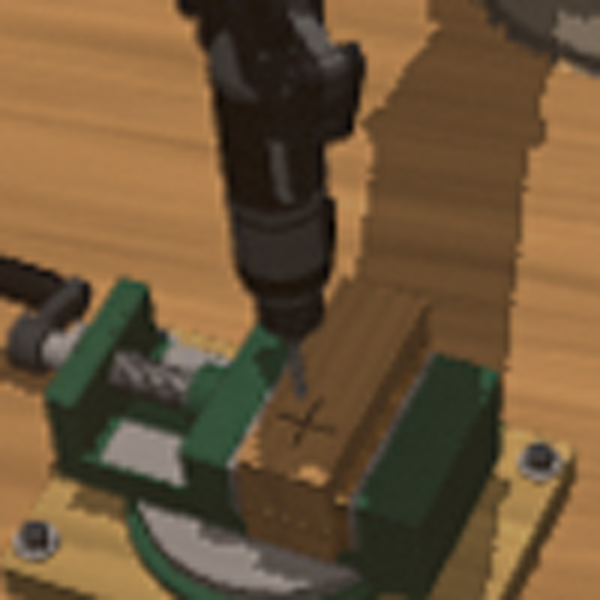

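View pics/w3.png

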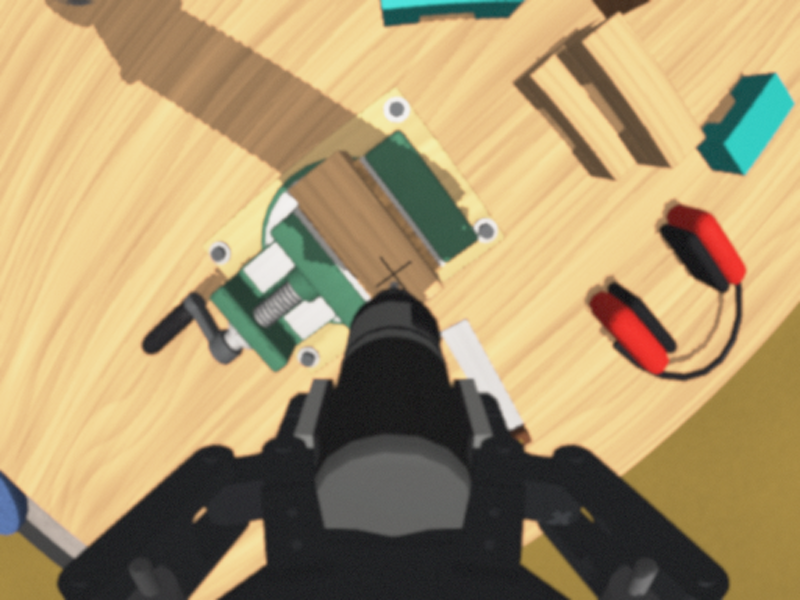

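The scene crop shows the bit tip at (300,396) and the cross at (305,421). The wrist view shows the chuck at (395,295) and the cross at (394,271), in line with the drill. I compare these with the predicted pixels.

```bash
python3 - <<'E'
from h import *
cs=np.load("scene_c.npy",allow_pickle=True).item(); cw=np.load("w3_c.npy",allow_pickle=True).item()
s=cv2.imread("scene3_raw.png"); w=cv2.imread("w3_raw.png")
def ps(P): return cv2.projectPoints(np.float64([P]),cs["rvec"],cs["tvec"],np.array([[cs["fx"],0,cs["cx"]],[0,cs["fy"],cs["cy"]],[0,0,1]]),None)[0].ravel()
def pw(P):
    R,_=cv2.Rodrigues(cw["rvec"]); p=R@P+cw["tvec"]; n=np.hypot(*p[:2]); return p[:2]/n*np.arctan2(n,p[2])*cw["fx"]+[cw["cx"],cw["cy"]]
M=np.array([.5068,-.0597,.132]); T=np.array([.5069,-.0597,.1522])
f=lambda p:np.array([170,90])+(np.array(p)+.5)/6-.5
g=lambda p:(np.array(p)+.5)/1.5625-.5
print('scene pred tip',ps(T),'seen',f((300,397)),' mark pred',ps(M),'seen',f((305,421)))
print('per mm: x',ps(T+[.001,0,0])-ps(T),'y',ps(T+[0,.001,0])-ps(T),'z',ps(T+[0,0,.001])-ps(T))
print('wrist pred tip',pw(T),pw(T)*1.5625,'chuck end',pw(T+[0,0,.03])*1.5625,'mark',pw(M)*1.5625, 'seen mark',g((394,271)))
print('mark wrist->',fray(g((394,271)),.132,cw),'scene->',ray(f((305,421)),.132,cs))
# drill axis in scene: body edge mid-lines (dark) per row
print('axis pred slope', [ps(T+[0,0,h]).round(1).tolist() for h in(0,.03,.06,.08,.1,.12)])
g_=cv2.cvtColor(s,cv2.COLOR_BGR2GRAY)
for v in range(118,158,3):
    print(v,g_[v,205:236].tolist())
a=cv2.resize(w[150:220,215:290],(750,700),interpolation=cv2.INTER_CUBIC)[:600]; cv2.imwrite("pics/w3c.png",a)
E
```

```text
scene pred tip [220.17985442 155.63425411] seen [219.58333333 155.75      ]  mark pred [220.77073554 160.45729791] seen [220.41666667 159.75      ]
per mm: x [-0.10473889  0.27680468] y [0.35767137 0.06337558] z [-0.02912503 -0.24333558]
wrist pred tip [251.59180672 179.60162907] [393.112198   280.62754542] chuck end [393.2015752  294.72638011] mark [392.95813831 272.46727447] seen mark [251.98 173.26]
mark wrist-> [ 0.50628904 -0.05845179  0.132     ] scene-> [ 0.50460518 -0.06134442  0.132     ]
axis pred slope [[220.2, 155.6], [219.3, 148.2], [218.4, 140.5], [217.7, 135.1], [217.1, 129.7], [216.4, 124.1]]
118 [141, 104, 46, 21, 26, 26, 27, 25, 26, 22, 48, 60, 51, 30, 27, 25, 29, 25, 20, 70, 117, 127, 126, 127, 128, 130, 103, 77, 74, 76, 76]
121 [140, 146, 87, 29, 21, 25, 26, 25, 25, 25, 34, 57, 58, 36, 25, 25, 26, 28, 33, 71, 132, 140, 136, 133, 132, 133, 92, 74, 75, 75, 75]
124 [135, 138, 103, 54, 39, 34, 31, 29, 28, 25, 25, 26, 28, 27, 31, 34, 42, 41, 32, 23, 34, 133, 148, 146, 148, 151, 107, 86, 88, 87, 88]
127 [129, 131, 136, 77, 38, 37, 33, 33, 37, 41, 41, 39, 38, 34, 31, 34,
[... 705 characters left out ...]
80, 80, 79, 76, 78, 80, 82, 80, 78, 80, 83]
145 [136, 140, 142, 142, 141, 138, 103, 74, 71, 53, 40, 34, 29, 27, 28, 26, 45, 64, 76, 79, 79, 78, 79, 82, 83, 82, 79, 80, 83, 83, 80]
148 [136, 134, 141, 148, 113, 74, 68, 66, 49, 44, 43, 45, 44, 52, 59, 74, 76, 78, 80, 78, 78, 81, 83, 82, 79, 79, 81, 82, 81, 79, 80]
151 [59, 73, 69, 67, 69, 70, 72, 73, 53, 44, 45, 45, 68, 66, 60, 59, 75, 79, 76, 79, 83, 82, 80, 79, 78, 82, 82, 79, 77, 75, 60]
154 [70, 69, 69, 69, 70, 69, 70, 70, 70, 61, 63, 76, 76, 68, 62, 53, 72, 78, 81, 82, 82, 79, 78, 81, 82, 79, 77, 76, 57, 54, 57]
157 [69, 71, 72, 71, 70, 70, 71, 70, 82, 79, 74, 76, 79, 82, 80, 79, 77, 55, 64, 78, 80, 81, 82, 81, 78, 79, 65, 54, 54, 58, 66]
```

View pics/w3c.png

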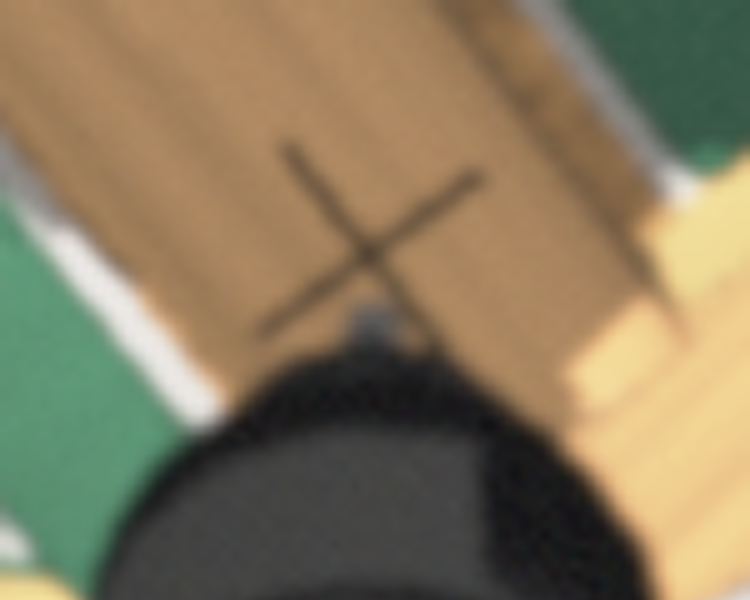

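In the wrist crop the cross at (370,250) sits exactly where I predicted it. The bit tip at (372,310) is about 1 mm low along the tool's x, and the scene view agrees. I correct by that small amount, descend slowly to about 6.5 mm clearance, and check.

```bash
python3 - <<'E'
from h import *
from cell import env,camera,calibration
P=np.array([.5061,-.0589,.358])
env.movel(P,velocity=.02); env.dwell(.5); st=env.get_state(); print(st["tcp_pos"],st["opening"],st["force"],st["orientation"],abs(st["joint_velocities"]).max(),st["time"])
si,_=camera("scene"); wi,_=camera("wrist")
a=cv2.resize(wi[150:220,225:285],(514,600),interpolation=cv2.INTER_CUBIC); b=cv2.resize(si[140:175,205:240],(286*2,572),interpolation=cv2.INTER_CUBIC)[:,:280*2]
o=np.zeros((600,790,3),np.uint8); o[:,:400]=a[:,60:460]; o[:380,405:785]=cv2.resize(b,(380,380)); cv2.imwrite("pics/fin.png",o)
E
```

```text
[ 0.50609375 -0.05891643  0.35800279] 0.04030777877738544 [ 0.38105083  0.01931013 -3.92726164] [ 1.50452671e-05  3.82697438e-01  9.23873731e-01 -1.56509250e-05] 0.0025084728974862002 28.85
```

View pics/fin.png

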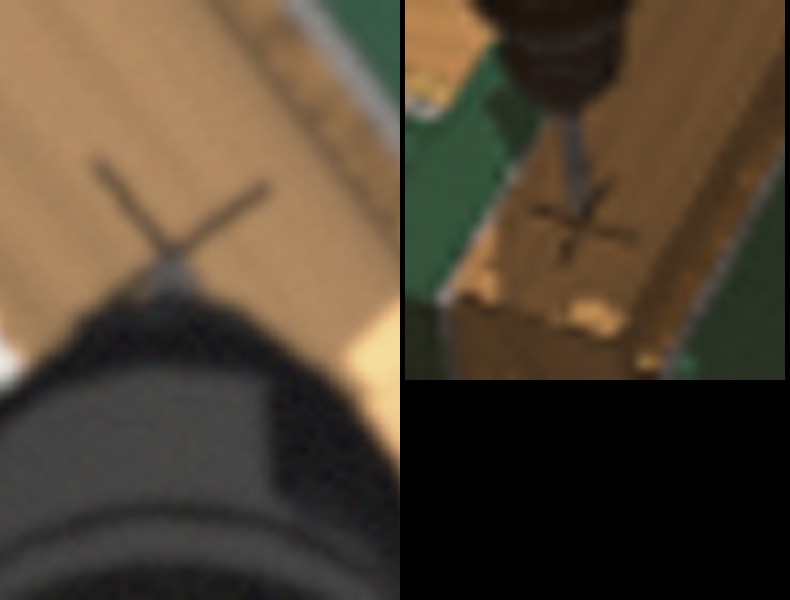

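The final view shows the tip at (582,212) just above the cross at (583,225) in the scene camera. In the wrist camera it is in line with the cross at (173,247). Everything is still, so I hand in.

```bash
python3 - <<'E'
from cell import env,job
env.dwell(.3); st=env.get_state(); print(st["tcp_pos"],st["opening"],st["force"],st["time"]); job.job_done()
E
```

```text
[ 0.50610589 -0.05891553  0.3579987 ] 0.04117454903042387 [ 1.05853741 -0.00749549 -5.32822429] 29.25
the job is handed in; nothing more can be done
```

The job is handed in at about 29 s on the robot's clock, with the drill held over the pencil cross. No verdict was reported, so what follows rests on my own checks.

- **Vise:** I cranked it from about 6.54 to 16.93 rad, past the 30 N point and just short of the hard stop. The jaw liner looked flush on the blank. I could not measure the clamping force; it is inferred from the crank angle.
- **Drill:** I gripped it at 60 N, lifted it straight up, and carried it over the pile with the bit about 80 mm above the top blank. The wrist force rose by 4.1 N, about the drill's weight.
- **Final position:** The tool is vertical and nearly still. Both cameras put the tip on the cross within 1–2 mm, with about 6 mm of clearance by arm height and 5–6 mm from the pictures.
- **Disagreements:** The three cameras differed by about 2 mm on where the cross is, so I used roughly their average. The tip showed about 1 mm of sideways offset in the grip, which I corrected before descending. In the last 0.4 s the finger-opening reading moved between 40.3 and 41.2 mm and the vertical wrist force between -3.9 and -5.3 N. I took this as sensor noise, since the arm pose did not change.

I viewed 10 pictures, the full budget.

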